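# Fit the retaining plate over a flanged bush and lock it

### The arm

A 7-joint arm with a two-finger parallel gripper is mounted at the origin on a cart in front of the work surface, level with it; the furniture and walls round the work are solid. World frame = base frame: x ahead of the robot, y to its left, z up, the work surface at z = 0. Lengths are in mm, angles in rad, forces in N, time in s.
With the tool pointing down it reaches from about 400 to 875 mm from the base axis. Payload 4.4 kg.
Tool frame: the origin (TCP) lies at the very end of the fingers, on their centre line; the grasp point (between the pads) lies 19 mm behind it; z points along the fingers, y is the line along which they close (so a half turn about z gives the same grasp; the last joint's range is limited). The gripper opens to 85 mm and grips with 20 to 120 N. Pads are 22 mm wide; open, the fingers measure 114 mm over their backs; the gripper's body (76 mm by 85 mm) begins 54 mm behind the grasp point. The pads swing forward as they close: fully open they stand 13 mm farther back than shut.
Start: joints at [-1.381, 0.628, 0.038, 1.517, -0.027, 0.996, -0.02], TCP at [164.437, 628.871, 210.513] pointing down, gripper open.
Joint ranges: [-3.06, 3.06], [-0.37, 2.12], [-1.25, 1.32], [0.18, 2.47], [-1.1, 4.24], [0.23, 1.98], [-2.94, 2.94]. Speed limits (rad/s): [2.57, 2.57, 3.14, 3.14, 3.14, 3.14, 3.14].

### API

Orientations are given as [roll, pitch, yaw] about the fixed x, y, z axes, in that order (R = Rz(yaw) Ry(pitch) Rx(roll)).
In Python, from cell import monitor, viewer, workorder gives the robot as it stands.
- The arm moves only by the tool arm_command, never from a script. Its argument "series" is one flat list of numbers, 5 for each row, row after row: the opening in per cent of the stroke, from 0 (shut) to 100 (fully open), then the shift along the tool's x, y, z in cm, then the turn about the tool's z in degrees. In form: [claw, x, y, z, roll, claw, x, y, z, roll, ...]. A call has exactly 5 rows; each row is the pose to reach, as a shift and turn from the pose commanded when the call began, along the tool's axes at that moment; what a row does not reach only later rows make up. A row lasts 1/12 s, in which the tool goes at most 41.7 mm and 7.16 degrees, less where a joint would pass 70% of its speed; a pose out of reach is approached as far as the arm can. A call with a gripper value outside its range is refused whole. The fingers move at their own pace and stop on an object; the grip force is fixed at half the most. Time passes only in rows, so rows that repeat a pose let the fingers close, or fill a call up. It gives the time, the measured TCP pose, the force, the opening and the grip force at its end, in the units of the state.
- monitor.read_state(): the state, without advancing time (a new reading comes with each control period).
- viewer.get_image(name): name is "scene" or "top"; returns (picture, depth): 400x640x3 uint8, red, green, blue; 400x640 float32, mm along the optical axis (not along the pixel's ray), 0 where there is no reading.
- viewer.camera_model(name): a dict with "mtx" (3x3 intrinsics, pixels), "R" (3x3) and "t" (3): a world point X has camera coordinates R X + t. Camera axes: x right, y down, z forward; pixel columns grow to the right and rows downward; lengths in mm; the calibration is good to about 2 mm. A picture is of the moment at which its call begins. camera_model takes no time and is no camera call.
- workorder.finish_job(): hands the job in; it is judged then, once.
The state is a dict: "clock": time; "qpos": joint angles; "qd": joint speeds; "tau": joint torques, N m; "eef_pos": TCP position; "tool_rot": TCP orientation; "force": force on the tool from outside, world axes, zero at the start; "torque": the same for the moment, N m; "width": finger opening in mm; "gripper_force": force on a finger pad.
Only numpy, scipy, OpenCV 4.12 (cv2) and the standard library are available. Lean on these libraries where they do the work, as an engineer would, in place of code of your own. Each camera call takes 0.05 s, during which the arm holds its last target. There are 200 camera calls.

### The job

A flanged bush sits in the pocket of the small steel fixture. Of the three plates standing on edge in the black rack, take the one whose bore lets the bush's collar through, lay it flat on the bench with its upper face up so that you can take it afresh, and lower it over the fixture's two locating pins until it lies flush on the block. Then draw the black-headed lock pin from its post at the end of the fixture and push it through the plate's small corner hole into the block, fully home; leave the bush in its pocket and the other two plates in the rack.

Things in the scene. Friction and masses are not known exactly. Their poses are not given: they have to be found in the camera images.
- plate: plate to fit: aluminium, 108 (x) x 64 (y) x 10 mm (z), 0.16 kg; 41 mm bore in the middle, the only one that passes the bush's collar; 11 mm locating holes at x, y = (42, 17), (-42, -17) mm, 10 mm lock holes at (42, -17), (-42, 17). Origin: centre of its underside; z points out of its upper face. A half turn about z changes nothing; underside up it does not fit. Stands on a long edge in the rack.
- spare_small_bore: spare plate of the same outline, stands in the rack the same way; its bore is only 23 mm. Origin and axes as for plate. To be left in the rack.
- spare_blank: spare plate of the same outline with two corner holes and no bore, stands in the rack the same way. Origin and axes as for plate. To be left in the rack.
- rack: black block 88 (x) x 150 (y) x 26 mm, fixed, with three slots along x at y = -50, 0, 50 mm, 12.4 mm wide, 18 mm deep, floor 8 mm above the bench. Origin: centre of its underside. The plates in it all turn their upper face to its -y (the robot's right); their top edge is 72 mm above the bench. The middle of the bench, between rack and fixture, is clear.
- fixture: steel fixture, fixed: ground plate 152 x 92 x 10 mm under a block 114 (x) x 68 (y) mm, top 46 mm above the bench. Origin: on the bench under the block's middle. Upright locating pins, 10 mm thick, lightly chamfered, stand 16 mm out of the block's top at x, y = (42, 17), (-42, -17) mm. Bush pocket in the middle. At x = -75 mm a square post, 42 mm high, parks the lock pin.
- seat (a point): centre of the block's top face, 46 mm above the bench: the plate's origin comes here when it is flush. Axes as the fixture's. Some 70 to 100 mm behind it (+x) the flap of an open carton hangs over the bench, 0.17 m and more above it; the blue crates behind the middle of the bench begin at x = 0.50 m and are 0.13 m and more high.
- lock_bore (a point): centre of the mouth of the 9.4 mm lock bore in the block's top face, at x, y = (-42, 17) mm of the fixture; vertical, 36 mm deep. Axes as the fixture's.
- lock_pin: lock pin, 58 mm long, 60 g: steel shank 8 mm thick, 30 mm long, chamfered end; above it a 15 mm collar 4 mm high whose underside is the stop, and a round black head 22 mm thick, 24 mm high. Origin: lower end of the shank; z runs up the pin. Starts upright in the post, collar on its top. Home, it reaches 20 mm into the block with its collar on the plate.
- bush: turned flanged bush, white, 54 mm high, 32 mm barrel and collar and 52 mm flange, loose in the fixture's pocket: its flange lies 2 mm below the block's top and its collar stands 19 mm above the block's top. Origin: centre of its lower end, about 11 mm above the bench.

How it is judged:
By the outcome, as a careful person would: the job done as asked, in the order asked, and still so for the second after the job is handed in, with the robot touching nothing.
It also fails if it takes over 67 s, if anything falls off the work surface, if the arm or the gripper's body presses on something with over 40 N, if the wrist force passes 120 N, or if a joint passes its speed limit or range.

## Working session

There is one attempt and no reset: what is moved stays moved. The work goes in short steps, Python scripts to look and compute and a tool call to move; the robot and the scene stay as the last step left them, time stands still between calls to the robot, and variables do not carry over. Pictures are saved under pics/ and viewed, at most 10 in all, crops included, and the job is handed in when it is done.

Besides the shell and the picture viewer there is one more tool, called as a command line: name --argument value ..., lists and objects as JSON in quotes. arm_command: Moves the arm, as the interface text tells. Its arguments: {"type":"object","properties":{"series":{"type":"array","items":{"type":"number"}}},"required":["series"]}

```bash
mkdir -p pics; ls; cat > h.py <<'E'
import numpy as np, cv2
from scipy.spatial.transform import Rotation as Ro
from cell import monitor, viewer, workorder
def grab(name,tag=None):
    im,d=viewer.get_image(name); np.savez(f'/tmp/{tag or name}.npz',im=im,d=d)
    if tag: cv2.imwrite(f'pics/{tag}.png',im[:,:,::-1])
    return im,d
def pts(name,d):
    c=viewer.camera_model(name);K=np.array(c['mtx']);R=np.array(c['R']);t=np.array(c['t'])
    v,u=np.mgrid[0:d.shape[0],0:d.shape[1]]
    P=np.stack([(u-K[0,2])/K[0,0]*d,(v-K[1,2])/K[1,1]*d,d],-1)
    return (P-t)@R
E
python3 - <<'E'
from h import *
s=monitor.read_state(); print(s)
for n in('scene','top'):
    grab(n,n+'0'); print({k:np.round(v,3).tolist() for k,v in viewer.camera_model(n).items()})
a=cv2.imread('pics/scene0.png');b=cv2.imread('pics/top0.png')
cv2.imwrite('pics/both0.png',cv2.resize(np.vstack([a,b]),(480,600)))
E
```

```text
pics
{'clock': 0.0, 'qpos': array([-1.38078064,  0.62935295,  0.03839717,  1.51842033, -0.02702228,
        0.99630523, -0.02001765]), 'qd': array([-8.27366634e-06,  1.08716517e-03, -6.41922530e-05,  9.89052234e-04,
       -7.53353942e-04, -1.09065407e-03, -1.22615083e-03]), 'tau': array([-4.87293073e-04, -5.63403082e+01,  1.22627746e+00, -1.93436641e+01,
        1.10030701e-02,  1.05646616e-02, -5.94510553e-06]), 'eef_pos': array([164.23692092, 628.18589125, 209.5671624 ]), 'tool_rot': array([-3.13962292e+00, -1.73888332e-05,  2.88578222e+00]), 'force': array([-0.09896233, -1.64299337,  0.11575865]), 'torque': array([ 0.0173782 ,  0.00062557, -0.01195885]), 'gripper_force': 0.0, 'width': 85.72752726590178}
{'mtx': [[453.748, 0.0, 323.12], [0.0, 453.748, 203.162], [0.0, 0.0, 1.0]], 'R': [[0.697, -0.717, 0.011], [-0.491, -0.488, -0.722], [0.523, 0.497, -0.692]], 't': [-278.434, 261.493, 901.487]}
{'mtx': [[480.344, 0.0, 321.157], [0.0, 480.344, 196.862], [0.0, 0.0, 1.0]], 'R': [[0.027, -1.0, 0.004], [-0.988, -0.028, -0.15], [0.15, -0.0, -0.989]], 't': [7.643, 420.947, 1340.673]}
```

View pics/top0.png

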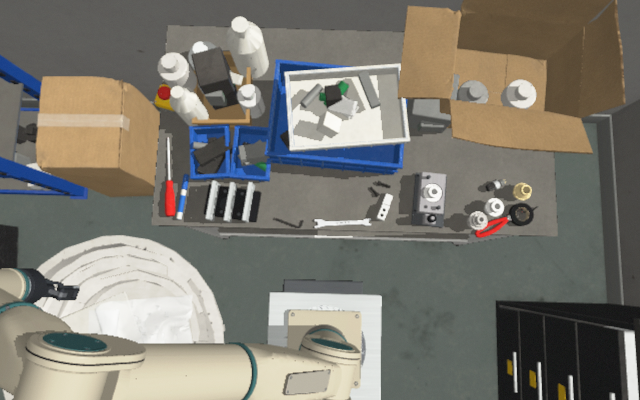

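View pics/scene0.png

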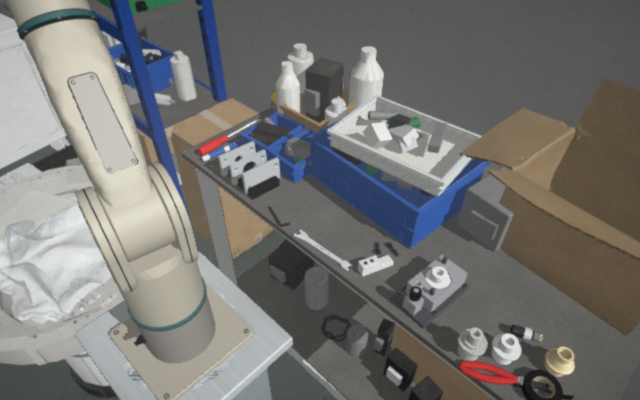

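The top view shows the rack at about (232,202) with three plates and the fixture at about (430,200), with the lock-pin head at (431,218). In the scene view the rack is at (250,168) and the fixture at (435,285). I'll zoom in and measure both.

```bash
python3 - <<'E'
from h import *
a=np.load('/tmp/scene0.npz');b=np.load('/tmp/top0.npz')
def crop(im,x,y,w,h,s): return cv2.resize(im[y:y+h,x:x+w,::-1],None,fx=s,fy=s,interpolation=cv2.INTER_CUBIC)
A=crop(a['im'],210,130,80,60,5);B=crop(b['im'],195,172,80,60,5);C=crop(a['im'],390,245,80,60,5);D=crop(b['im'],400,165,80,60,5)
cv2.imwrite('pics/crops.png',np.vstack([np.hstack([A,B]),np.hstack([C,D])]))
P=pts('top',b['d']);Q=pts('scene',a['d'])
for nm,X,box in(('rack top',P,(195,275,172,232)),('fix top',P,(400,480,165,232)),('rack sc',Q,(210,290,130,200)),('fix sc',Q,(390,470,245,325))):
    x=X[box[2]:box[3],box[0]:box[1]].reshape(-1,3)
    for lo,hi in((63,80),(20,32),(40,50),(58,72),(-5,5)):
        m=(x[:,2]>lo)&(x[:,2]<hi); 
        if m.sum()>5:
            y=x[m]; print(nm,lo,hi,m.sum(),np.round(np.percentile(y,[2,50,98],axis=0),0).tolist())
E
```

```text
rack top 63 80 574 [[347.0, 193.0, 63.0], [406.0, 275.0, 72.0], [475.0, 344.0, 78.0]]
rack top 20 32 1037 [[352.0, 200.0, 21.0], [400.0, 265.0, 27.0], [465.0, 349.0, 32.0]]
rack top 40 50 84 [[347.0, 213.0, 40.0], [416.0, 276.0, 46.0], [480.0, 373.0, 50.0]]
rack top 58 72 542 [[348.0, 170.0, 58.0], [462.0, 274.0, 64.0], [479.0, 368.0, 72.0]]
rack top -5 5 1863 [[332.0, 157.0, -4.0], [400.0, 248.0, 1.0], [489.0, 385.0, 5.0]]
fix top 63 80 143 [[356.0, -418.0, 63.0], [376.0, -294.0, 68.0], [481.0, -279.0, 74.0]]
fix top 20 32 65 [[354.0, -317.0, 20.0], [405.0, -274.0, 27.0], [488.0, -258.0, 32.0]]
fix top 40 50 896 [[350.0, -421.0, 41.0], [424.0, -298.0, 45.0], [496.0, -261.0, 50.0]]
fix top 58 72 175 [[356.0, -418.0, 59.0], [429.0, -294.0, 66.0], [484.0, -279.0, 72.0]]
fix top -5 5 3188 [[336.0, -441.0, -4.0], [439.0, -359.0, 0.0], [529.0, -214.0, 5.0]]
rack sc 63 80 815 [[344.0, 215.0, 63.0], [410.0, 276.0, 70.0], [544.0, 350.0, 75.0]]
rack sc 20 32 613 [[343.0, 196.0, 20.0], [399.0, 230.0, 26.0], [509.0, 460.0, 32.0]]
rack sc 40 50 372 [[343.0, 213.0, 40.0], [420.0, 272.0, 45.0], [515.0, 380.0, 50.0]]
rack sc 58 72 1131 [[345.0, 208.0, 58.0], [462.0, 285.0, 63.0], [556.0, 381.0, 72.0]]
rack sc -5 5 1275 [[329.0, 154.0, -3.0], [394.0, 287.0, 1.0], [512.0, 503.0, 4.0]]
fix sc 63 80 239 [[354.0, -311.0, 63.0], [426.0, -293.0, 66.0], [461.0, -281.0, 73.0]]
fix sc 20 32 192 [[351.0, -334.0, 20.0], [382.0, -311.0, 26.0], [488.0, -260.0, 31.0]]
fix sc 40 50 1277 [[354.0, -331.0, 41.0], [426.0, -300.0, 46.0], [494.0, -262.0, 49.0]]
fix sc 58 72 311 [[354.0, -312.0, 58.0], [426.0, -295.0, 65.0], [482.0, -281.0, 71.0]]
fix sc -5 5 3250 [[334.0, -380.0, -2.0], [457.0, -251.0, 1.0], [586.0, -170.0, 4.0]]
```

View pics/crops.png

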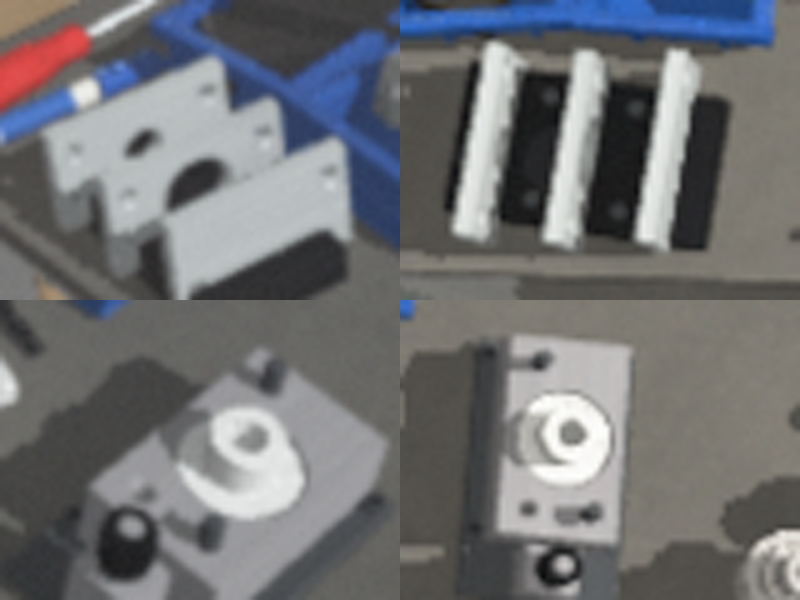

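Crops: the middle plate has the large bore (scene crop (195,185)). The robot-right plate is blank and the left one has the small bore. In the top crop the fixture's pins are at (540,360) and (592,512), the lock bore is at (528,508) and the pin head at (558,567). Next I'll fit exact poses in both views.

```bash
cat >> h.py <<'E'
def ray(name,uv,z):
    c=viewer.camera_model(name);K=np.array(c['mtx']);R=np.array(c['R']);t=np.array(c['t'])
    uv=np.atleast_2d(uv).astype(float); o=-R.T@t
    d=np.c_[(uv-K[:2,2])/[K[0,0],K[1,1]],np.ones(len(uv))]@R
    return o+d*((z-o[2])/d[:,2])[:,None]
def rect(name,d,z,c,r,tol=3):
    """min-area rectangle (centre, sides, yaw deg of long side) of pixels at height z within r of c"""
    P=pts(name,d); m=(abs(P[...,2]-z)<tol)&(np.hypot(P[...,0]-c[0],P[...,1]-c[1])<r)
    n,l,st,_=cv2.connectedComponentsWithStats(m.astype(np.uint8)); m=l==1+np.argmax(st[1:,4])
    v,u=np.nonzero(m); W=ray(name,np.c_[u,v],z)[:,:2].astype(np.float32)
    (cx,cy),(w,h),a=cv2.minAreaRect(W)
    if w<h: a+=90; w,h=h,w
    return np.round([cx,cy,w,h,(a+90)%180-90,np.median(P[m][:,2])],2), W
E
python3 - <<'E'
from h import *
for n in('scene','top'):
    f=np.load(f'/tmp/{n}0.npz');d=f['d']
    print(n,'block',rect(n,d,46,(426,-298),75)[0])
    P=pts(n,d)
    # plates' top edges: points near z=72
    for y0 in(220,275,325):
        m=(abs(P[...,2]-72)<3.5)&(abs(P[...,1]-y0-(P[...,0]-410)*.0)<20)&(abs(P[...,0]-410)<75)
        v,u=np.nonzero(m);W=ray(n,np.c_[u,v],72)[:,:2];mu=W.mean(0);_,s,V=np.linalg.svd(W-mu,full_matrices=False)
        p=(W-mu)@V.T; print(n,y0,len(W),mu.round(1),np.degrees(np.arctan(V[0,1]/V[0,0])).round(2),np.ptp(p,axis=0).round(1),np.percentile(P[m][:,2],[10,50,90]).round(1), ((p.max(0)+p.min(0))/2@V+mu).round(1))
    # lock pin head top, bush top
    for c,z,nm in(((350,-296),70,'pinhead'),((426,-296),65,'bush')):
        m=(abs(P[...,2]-z)<3.5)&(np.hypot(P[...,0]-c[0],P[...,1]-c[1])<28)
        v,u=np.nonzero(m)
        if len(v): W=ray(n,np.c_[u,v],z);print(n,nm,len(v),((W.max(0)+W.min(0))/2).round(1),np.ptp(W,axis=0).round(1),np.median(P[m][:,2]).round(1))
    # dark pixels
E
```

```text
scene block [ 439.02 -296.24  117.19   69.73   -4.35   46.56]
scene 220 143 [395.1 223.4] -6.58 [109.1  15.5] [69.7 72.1 74.1] [395.8 222.5]
scene 275 145 [393.4 273.5] -6.45 [108.8  15.9] [69.7 72.1 74.2] [394.3 272.9]
scene 325 138 [395.1 323.2] -7.05 [108.5  17.2] [69.5 72.1 74. ] [396.7 322.3]
scene pinhead 88 [ 364.2 -290.9   70. ] [23.5 21.2  0. ] 70.7
scene bush 127 [ 438.  -296.8   65. ] [32.7 30.8  0. ] 65.0
top block [ 441.1  -295.35  114.62   69.5    -4.67   46.06]
top 220 110 [400.7 223.8] -7.4 [106.1  11.2] [69.5 71.9 74.6] [398.8 224. ]
top 275 118 [396.4 274.7] -6.97 [106.   11.7] [69.7 72.3 74.6] [397.5 274.2]
top 325 119 [398.1 324.6] -7.34 [108.3  12.3] [69.6 72.6 74.7] [400.1 324.1]
top pinhead 46 [ 365.7 -289.7   70. ] [19.7 19.4  0. ] 70.7
top bush 61 [ 439.5 -295.6   65. ] [25.9 28.1  0. ] 64.8
```

The middle plate's top edge is at (396, 274, 72), yaw -7°. The fixture is at (440, -296), yaw -4.5°. I'll add a move planner and check the corridor for obstacles.

```bash
cat >> h.py <<'E'
def plan(x,y,z,yaw=None):
    s=monitor.read_state();p=s['eef_pos'];R=Ro.from_euler('xyz',s['tool_rot']).as_matrix()
    d=R.T@(np.array([x,y,z])-p)/10; yw=np.degrees(s['tool_rot'][2])
    r=0 if yaw is None else -((yaw-yw+180)%360-180)
    print('t%.1f at'%s['clock'],p.round(1),'yaw %.1f'%yw,'w %.1f'%s['width'],'F',s['force'].round(1),'-> xyz cm',d.round(2),'roll',round(r,1))
E
python3 - <<'E'
from h import *
f=np.load('/tmp/top0.npz');P=pts('top',f['d']).reshape(-1,3);g=np.load('/tmp/scene0.npz');Q=pts('scene',g['d']).reshape(-1,3)
A=np.vstack([P,Q])
for x0 in range(150,600,50):
    r=[]
    for y0 in range(700,-450,-50):
        m=(A[:,0]>=x0)&(A[:,0]<x0+50)&(A[:,1]>=y0-50)&(A[:,1]<y0)&(A[:,2]>-400)&(A[:,2]<600)
        r.append(int(np.percentile(A[m,2],99)) if m.sum()>4 else -999)
    print(x0,r)
plan(396,274,215,173)
E
```

```text
150 [-370, 493, 503, -285, -207, -203, -204, -999, -999, -999, -999, -7, 3, 0, 3, 0, 4, -999, -999, -999, -999, -999, -999]
200 [-278, 442, -274, -205, -202, -203, -999, -999, -999, -999, -999, -999, -999, -999, -999, -999, -999, -999, -999, -999, -999, -999, -999]
250 [-205, -202, -203, -203, -203, -999, -999, -999, -999, -999, -999, -999, -999, -999, -999, -999, -999, -999, -999, -999, -999, -999, -999]
300 [-202, -203, -999, 5, 5, 17, 6, 73, 73, 73, 7, 9, 10, 9, 8, 7, 7, 5, 5, 10, 12, 4, 49]
350 [-999, -999, -999, 6, 32, 31, 27, 76, 75, 76, 24, 8, 7, 8, 7, 9, 31, 33, 14, 72, 63, 40, 73]
400 [-999, -999, -999, 5, 31, 27, 7, 76, 76, 76, 28, 6, 7, 6, 6, 6, 13, 31, 10, 67, 67, 6, 22]
450 [-999, -999, -999, 6, 22, 23, 74, 73, 66, 65, 64, 6, 6, 6, 123, 132, 132, 132, 5, 65, 62, 5, 5]
500 [-999, -999, -999, 5, 13, 8, 79, 76, 75, 83, 133, 186, 187, 187, 188, 188, 188, 187, 182, 278, 276, 271, 271]
550 [-999, -999, -999, 4, 10, 9, 75, 68, 69, 74, 134, 189, 187, 214, 203, 145, 186, 188, 187, 269, 266, 262, 258]
t0.1 at [164.3 628.3 209.7] yaw 165.3 w 85.3 F [ 0.  -0.4 -1.1] -> xyz cm [-31.38 -28.42  -0.48] roll -7.7
```

arm_command --series '[42, -15, -13.6, 0, -7.7, 42, -15, -13.6, 0, -7.7, 42, -15, -13.6, 0, -7.7, 42, -15, -13.6, 0, -7.7, 42, -15, -13.6, 0, -7.7]'

```text
clock: 0.52
eef_pos: [276.5, 456.2, 210.2]
tool_rot: [-3.14, 0.0, 3.019]
force: [-0.1, 0.7, -1.2]
width: 35.8
gripper_force: 0.0
```

arm_command --series '[42, -13.3, -15.9, 0, 0, 42, -13.3, -15.9, 0, 0, 42, -13.3, -15.9, 0, 0, 42, -13.3, -15.9, 0, 0, 42, -13.3, -15.9, 0, 0]'

```text
clock: 0.93
eef_pos: [388.5, 283.3, 210.4]
tool_rot: [-3.141, -0.0, 3.02]
force: [0.2, 0.6, -1.0]
width: 36.1
gripper_force: 0.0
```

```bash
python3 - <<'E'
from h import *
plan(396,274,140,173)
E
```

```text
t0.9 at [388.5 283.3 210.4] yaw 173.0 w 36.1 F [ 0.2  0.6 -1. ] -> xyz cm [-0.86 -0.83  7.04] roll 0.0
```

arm_command --series '[42, -0.9, -0.8, 7, 0, 42, -0.9, -0.8, 7, 0, 42, -0.9, -0.8, 7, 0, 42, -0.9, -0.8, 7, 0, 42, -0.9, -0.8, 7, 0]'

```text
clock: 1.35
eef_pos: [396.0, 277.5, 141.4]
tool_rot: [3.14, 0.0, 3.021]
force: [-0.2, -0.2, 0.2]
width: 35.7
gripper_force: 0.0
```

```bash
python3 - <<'E'
from h import *
plan(396,274,50,173)
a,_=grab('scene','s1');b,_=grab('top','t1')
A=cv2.resize(a[100:200,180:320,::-1],None,fx=5,fy=5,interpolation=3);B=cv2.resize(b[160:240,180:290,::-1],None,fx=1,fy=1)
cv2.imwrite('pics/s1c.png',A)
f=np.load('/tmp/s1.npz');P=pts('scene',f['d']).reshape(-1,3)
m=(abs(P[:,0]-396)<50)&(abs(P[:,1]-274)<70)&(P[:,2]>85)&(P[:,2]<220)
for lo in range(100,220,10):
    x=P[m&(P[:,2]>=lo)&(P[:,2]<lo+10)]
    if len(x): print(lo,len(x),x.min(0).round(0),x.max(0).round(0))
E
```

```text
t1.4 at [396.  277.5 141.4] yaw 173.1 w 35.7 F [-0.2 -0.2  0.2] -> xyz cm [-0.04 -0.36  9.14] roll 0.1
160 24 [381. 251. 163.] [404. 298. 170.]
170 53 [380. 243. 170.] [405. 300. 179.]
180 61 [381. 242. 180.] [404. 304. 190.]
190 54 [381. 244. 190.] [401. 300. 200.]
200 33 [379. 233. 200.] [397. 307. 210.]
210 93 [375. 225. 210.] [402. 325. 220.]
```

View pics/s1c.png

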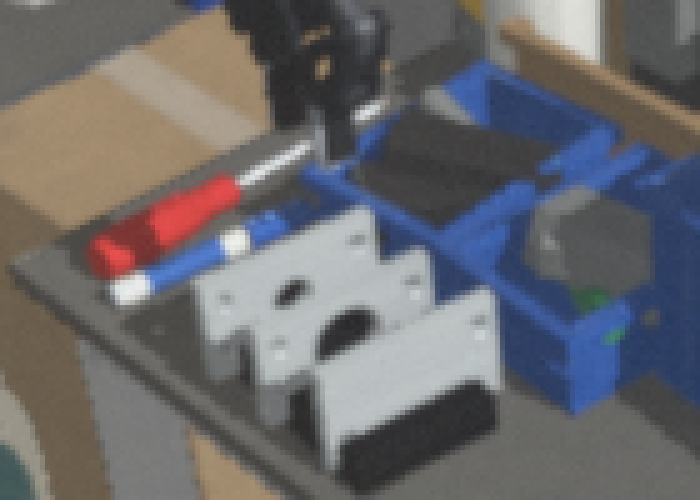

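The fingers straddle the line of the middle plate at crop (325,140), with tips clear above the plate. The depth data puts the tips some way behind the nominal TCP while the gripper is open. I'll lower around the plate.

arm_command --series '[42, 0, -0.2, 3, 0, 42, 0, -0.3, 6, 0, 42, 0, -0.3, 8, 0, 42, 0, -0.3, 10, 0, 42, 0, -0.3, 10, 0]'

```text
clock: 1.87
eef_pos: [394.2, 273.6, 38.9]
tool_rot: [-3.14, -0.002, 3.022]
force: [0.6, -0.2, -0.8]
width: 35.8
gripper_force: 0.0
```

```bash
python3 - <<'E'
from h import *
plan(396,274,38,173)
a,_=grab('scene','s2')
plan(396,274,38,173)
f=np.load('/tmp/s2.npz');P=pts('scene',f['d']).reshape(-1,3)
m=(abs(P[:,0]-392)<14)&(abs(P[:,1]-280)<50)&(P[:,2]>45)&(P[:,2]<120)
for lo in range(40,120,5):
    x=P[m&(P[:,2]>=lo)&(P[:,2]<lo+5)]
    if len(x): print(lo,len(x),x.min(0).round(0),x.max(0).round(0))
cv2.imwrite('pics/s2c.png',cv2.resize(a[110:200,200:300,::-1],None,fx=6,fy=6,interpolation=3))
E
```

```text
t1.9 at [394.2 273.6  38.9] yaw 173.1 w 35.8 F [ 0.6 -0.2 -0.8] -> xyz cm [-0.18  0.06  0.09] roll 0.1
t1.9 at [394.9 273.8  40.3] yaw 173.1 w 35.8 F [0.  0.7 0.1] -> xyz cm [-0.11  0.03  0.23] roll 0.1
45 5 [378. 276.  46.] [386. 325.  48.]
50 7 [378. 319.  50.] [388. 328.  54.]
55 18 [379. 254.  55.] [398. 325.  60.]
60 22 [379. 248.  60.] [403. 322.  65.]
65 39 [379. 244.  65.] [404. 324.  70.]
70 53 [378. 232.  70.] [403. 330.  75.]
75 29 [379. 240.  75.] [402. 297.  80.]
80 23 [382. 240.  81.] [403. 294.  85.]
85 21 [379. 242.  85.] [399. 300.  90.]
90 25 [379. 239.  90.] [397. 299.  95.]
95 12 [379. 246.  95.] [396. 297. 100.]
100 14 [379. 244. 100.] [396. 300. 105.]
105 16 [378. 244. 105.] [397. 316. 110.]
110 20 [379. 237. 110.] [398. 320. 115.]
115 14 [378. 245. 115.] [388. 325. 119.]
```

View pics/s2c.png

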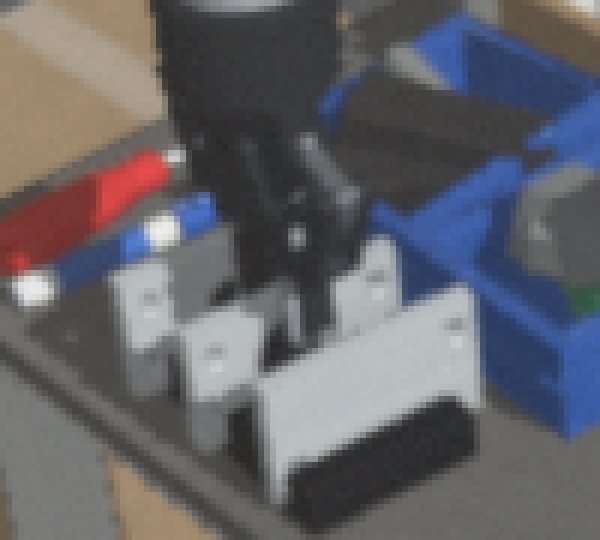

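The fingers straddle the middle plate (crop (315,330)) and clear the front plate. I'll lower 5 mm more and close.

arm_command --series '[42, 0, 0, 0.5, 0, 0, 0, 0, 0.5, 0, 0, 0, 0, 0.5, 0, 0, 0, 0, 0.5, 0, 0, 0, 0, 0.5, 0]'

```text
clock: 2.33
eef_pos: [396.3, 274.3, 36.8]
tool_rot: [3.139, 0.002, 3.02]
force: [-0.6, -0.3, 7.6]
width: 8.5
gripper_force: 60.1
```

arm_command --series '[0, 0, 0, 0, 0, 0, 0, 0, 0, 0, 0, 0, 0, -1, 0, 0, 0, 0, -2, 0, 0, 0, 0, -3, 0]'

```text
clock: 2.75
eef_pos: [395.4, 273.2, 66.7]
tool_rot: [-3.141, -0.0, 3.02]
force: [0.2, -0.5, -1.7]
width: 8.3
gripper_force: 58.9
```

```bash
python3 - <<'E'
from h import *
plan(396,274,38,173)
E
```

```text
t2.8 at [395.4 273.2  66.7] yaw 173.0 w 8.3 F [ 0.2 -0.5 -1.7] -> xyz cm [-0.05  0.08  2.87] roll 0.0
```

arm_command --series '[0, 0, 0, -3, 0, 0, 0, 0, -6, 0, 0, -0.5, -2, -6, 0, 0, -1.5, -6, -6, 0, 0, -2, -8, -6, 0]'

```text
clock: 3.17
eef_pos: [405.7, 187.8, 127.0]
tool_rot: [-3.14, 0.001, 3.019]
force: [-0.5, -0.2, -2.4]
width: 8.6
gripper_force: 59.0
```

arm_command --series '[0, -1, -4, 0, -2.5, 0, -2, -8, 0, -2.5, 0, -3, -11.8, 0, -2.5, 0, -3, -11.8, 0, -2.5, 0, -3, -11.8, 0, -2.5]'

```text
clock: 3.58
eef_pos: [421.4, 67.6, 126.4]
tool_rot: [-3.141, 0.001, 3.056]
force: [0.5, 1.2, -1.9]
width: 8.3
gripper_force: 59.2
```

```bash
python3 - <<'E'
from h import *
plan(420,70,40,175.5)
a,d=grab('scene','s3');b,e=grab('top','t3')
for n,D in(('scene',d),('top',e)):
    P=pts(n,D)
    m=(abs(P[...,0]-420)<75)&(abs(P[...,1]-70)<14)&(P[...,2]>60)&(P[...,2]<180)
    x=P[m]; print(n,len(x),np.percentile(x,[1,50,99],axis=0).round(0).tolist())
    y=P[(abs(P[...,0]-420)<60)&(P[...,1]<190)&(P[...,1]>20)]
A=cv2.resize(a[100:290,220:420,::-1],None,fx=3,fy=3,interpolation=3)
cv2.imwrite('pics/s3c.png',A)
E
```

```text
t3.6 at [421.4  67.6 126.4] yaw 175.1 w 8.3 F [ 0.5  1.2 -1.9] -> xyz cm [0.16 0.24 8.64] roll -0.4
scene 793 [[366.0, 57.0, 98.0], [409.0, 65.0, 134.0], [473.0, 77.0, 176.0]]Traceback (most recent call last):
  File "<stdin>", line 7, in <module>
    return _quantile_unchecked(
        a, q, axis, out, overwrite_input, method, keepdims, weights)
    return _ureduce(a,
                    func=_quantile_ureduce_func,
    ...<5 lines>...
                    overwrite_input=overwrite_input,
                    method=method)
    r = func(a, **kwargs)
    result = _quantile(arr,
                       quantiles=q,
    ...<2 lines>...
                       out=out,
                       weights=wgt)
    slices_having_nans = np.isnan(arr[-1, ...])
                                  ~~~^^^^^^^^^
IndexError: index -1 is out of bounds for axis 0 with size 0
```

arm_command --series '[0, 0, 0, 3, 0, 0, 0, 0, 6, 0, 0, 0, 0, 8, 0, 0, 0, 0, 9.2, 0, 0, 0, 0, 9.4, 0]'

```text
clock: 4.1
eef_pos: [420.2, 73.2, 30.0]
tool_rot: [-3.142, -0.002, 3.068]
force: [-0.3, -0.5, -2.3]
width: 8.3
gripper_force: 59.2
```

```bash
python3 - <<'E'
from h import *
a,d=grab('scene','s4')
plan(420,70,29,175.5)
P=pts('scene',d)
m=(abs(P[...,0]-420)<75)&(abs(P[...,1]-(66-(P[...,0]-420)*.08))<9)&(P[...,2]>4)&(P[...,2]<66)
x=P[m]; print(np.percentile(x,[1,50,99],axis=0).round(0).tolist())
cv2.imwrite('pics/s4c.png',cv2.resize(a[130:280,240:420,::-1],None,fx=4,fy=4,interpolation=3))
E
```

```text
t4.2 at [420.4  72.8  30.1] yaw 175.8 w 8.3 F [-0.4 -0.  -2.2] -> xyz cm [ 0.02 -0.28  0.11] roll 0.3
[[350.0, 60.0, 4.0], [406.0, 69.0, 32.0], [473.0, 78.0, 66.0]]
```

View pics/s4c.png

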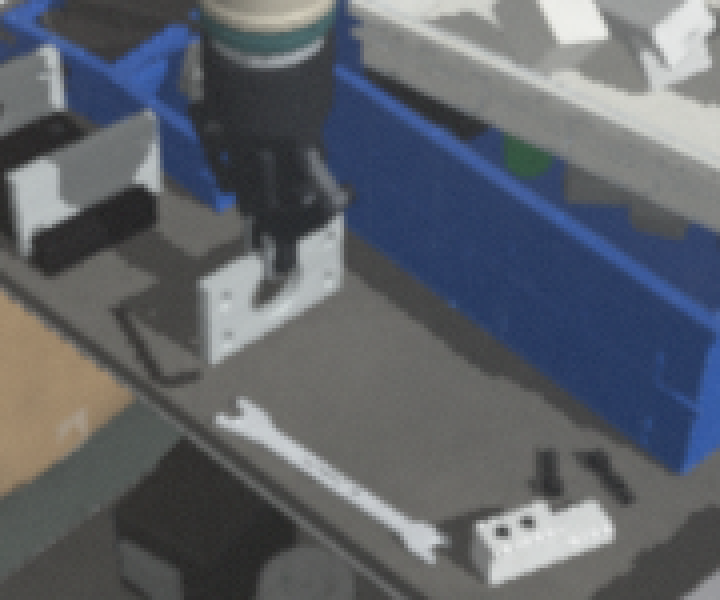

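The plate is held upright just above the bench (crop (270,300)). An Allen key lies in front at crop (120–200,310–380), so I'll check that it clears the fall area.

```bash
python3 - <<'E'
from h import *
print(ray('scene',[[270,207.5],[281,225],[290,224.5],[274,205]],3).round(0))
print(ray('scene',[[240+345/4,130+300/4],[240+210/4,130+360/4]],2).round(0))
P=pts('top',np.load('/tmp/top0.npz')['d']).reshape(-1,3)
m=(P[:,2]>30)&(P[:,1]>-50)&(P[:,1]<170)&(P[:,0]<560); x=P[m]
for y in range(-50,170,40): print(y,x[(x[:,1]>=y)&(x[:,1]<y+40)][:,0].min().round(0))
E
```

```text
[[358. 149.   3.]
 [336.  83.   3.]
 [353.  69.   3.]
 [371. 148.   3.]]
[[466.  54.   2.]
 [368.  76.   2.]]
-50 -46.0
-10 -38.0
30 -20.0
70 -9.0
110 2.0
150 13.0
```

arm_command --series '[0, 0, -1.5, 0, 0, 0, 0, -3, 0, 0, 0, 0, -3, 0.1, 0, 0, 0, -3, 0.2, 0, 0, 0, -3, 0.2, 0]'

```text
clock: 4.57
eef_pos: [419.4, 42.5, 29.7]
tool_rot: [3.14, 0.001, 3.066]
force: [0.1, 0.3, -0.9]
width: 8.5
gripper_force: 59.2
```

```bash
python3 - <<'E'
from h import *
plan(420,44,29,175.5)
E
```

```text
t4.6 at [419.4  42.5  29.7] yaw 175.7 w 8.5 F [ 0.1  0.3 -0.9] -> xyz cm [-0.05  0.15  0.07] roll 0.2
```

arm_command --series '[0, 0, 0, 0.05, 0, 0, 0, 0, 0.05, 0, 30, 0, 0, 0.05, 0, 50, 0, 0, 0.05, 0, 50, 0, 0, 0.05, 0]'

```text
clock: 4.98
eef_pos: [419.0, 41.2, 29.1]
tool_rot: [3.141, 0.0, 3.064]
force: [-1.5, 0.9, 0.1]
width: 42.5
gripper_force: 0.0
```

```bash
python3 - <<'E'
from h import *
a,d=grab('scene','s5')
plan(420,44,29,175.5)
P=pts('scene',d).reshape(-1,3)
m=(abs(P[:,0]-420)<16)
for lo in range(-4,100,4):
    x=P[m&(P[:,2]>=lo)&(P[:,2]<lo+4)&(P[:,1]>-10)&(P[:,1]<100)]
    print(lo,len(x),np.histogram(x[:,1],bins=range(-10,101,10))[0])
E
```

```text
t5.0 at [419.   41.1  29.1] yaw 175.6 w 42.4 F [-0.3 -0.2  0. ] -> xyz cm [-0.08  0.3   0.01] roll 0.1
-4 63 [13 10  4 14 12  0  3  5  1  0  1]
0 137 [24 28 29 24 19  0  4  6  0  0  3]
4 17 [ 2  0  1  0 13  0  0  1  0  0  0]
8 19 [ 0  0  0  0 14  5  0  0  0  0  0]
12 22 [ 0  0  0  0 10 12  0  0  0  0  0]
16 14 [0 0 0 0 7 7 0 0 0 0 0]
20 0 [0 0 0 0 0 0 0 0 0 0 0]
24 0 [0 0 0 0 0 0 0 0 0 0 0]
28 0 [0 0 0 0 0 0 0 0 0 0 0]
32 0 [0 0 0 0 0 0 0 0 0 0 0]
36 0 [0 0 0 0 0 0 0 0 0 0 0]
40 0 [0 0 0 0 0 0 0 0 0 0 0]
44 0 [0 0 0 0 0 0 0 0 0 0 0]
48 1 [0 0 0 0 0 0 0 1 0 0 0]
52 17 [0 0 3 1 7 0 0 6 0 0 0]
56 21 [ 0  0  2  1  5  1  0 12  0  0  0]
60 33 [ 0  4  5  1  5 10  1  7  0  0  0]
64 47 [ 0  7  7  1  9 10  0 13  0  0  0]
68 14 [0 2 3 0 0 0 1 8 0 0 0]
72 25 [ 0 10  5  0  0  0  0 10  0  0  0]
76 23 [ 0  5  6  0  0  0  1 10  1  0  0]
80 20 [ 0  1  4  1  0  0  0 13  1  0  0]
84 20 [ 0  2  5  1  0  0  0 12  0  0  0]
88 19 [ 0  1  4  1  0  0  0 13  0  0  0]
92 11 [0 1 0 0 0 0 0 9 1 0 0]
96 23 [ 0  2  4  0  0  0  0 14  2  1  0]
```

The plate stands at y 36–46 with its top at 64. The open fingertips are at z≈52. Next: narrow, lower and tip it toward +y onto the other finger.

arm_command --series '[28, 0, 0, 0.3, 0, 28, 0, 0.3, 0.6, 0, 28, 0, 0.8, 0.6, 0, 28, 0, 1.3, 0.6, 0, 28, 0, 1.8, 0.6, 0]'

```text
clock: 5.45
eef_pos: [420.4, 59.4, 23.1]
tool_rot: [3.141, 0.0, 3.064]
force: [0.9, -0.1, 0.4]
width: 23.9
gripper_force: 0.0
```

```bash
cat >> h.py <<'E'
def prof(x0,y0,y1,z1=100,dz=4,w=16,tag='sp'):
    a,d=grab('scene',tag); P=pts('scene',d).reshape(-1,3); m=abs(P[:,0]-x0)<w
    for lo in range(-4,z1,dz):
        x=P[m&(P[:,2]>=lo)&(P[:,2]<lo+dz)&(P[:,1]>y0)&(P[:,1]<y1)]; print('%3d'%lo,np.histogram(x[:,1],bins=range(y0,y1+1,5))[0])
E
python3 - <<'E'
from h import *
plan(420,44,29,175.5); prof(420,20,110,72)
print('end col'); prof(380,20,110,72,w=12)
E
```

```text
t5.5 at [420.4  59.4  23.1] yaw 175.5 w 23.9 F [ 0.9 -0.1  0.4] -> xyz cm [-0.08 -1.54 -0.59] roll 0.0
 -4 [7 4 7 4 0 0 0 1 0 1 2 2 0 0 0 0 0 0]
  0 [11 15 11 14  1  0  0  2 11  6  4  2  1  0  0  0  0  1]
  4 [ 0  0  0 12  2  0  0  0  0  0  0  0  0  0  0  0  0  0]
  8 [ 0  0  0 10  5  0  1  0  0  0  0  0  0  0  0  0  0  0]
 12 [ 0  0  0  4 14 11  0  0  0  0  0  0  0  0  0  0  0  0]
 16 [0 0 0 2 6 4 0 0 0 0 0 0 0 0 0 0 0 0]
 20 [0 0 0 1 1 1 0 0 0 0 0 0 0 0 0 0 0 0]
 24 [0 0 0 0 1 0 0 0 0 0 0 0 0 0 0 0 0 0]
 28 [0 0 0 0 0 0 0 0 0 0 0 0 0 0 0 0 0 0]
 32 [0 0 0 0 0 0 0 0 0 0 0 0 0 0 0 0 0 0]
 36 [0 0 0 0 0 0 0 0 0 0 0 0 0 0 0 0 0 0]
 40 [0 0 0 0 1 0 0 0 0 0 0 0 0 0 0 0 0 0]
 44 [0 0 0 0 1 0 0 0 0 0 0 0 0 0 0 0 0 0]
 48 [0 0 0 1 2 1 0 0 0 0 3 2 0 0 0 0 0 0]
 52 [0 0 1 4 4 1 1 0 0 0 8 1 0 0 0 0 0 0]
 56 [0 0 2 4 2 2 1 0 1 1 8 0 0 1 0 0 0 0]
 60 [0 0 4 1 3 1 4 4 2 1 8 2 1 0 0 0 0 0]
 64 [0 0 7 2 5 0 1 3 0 0 7 1 1 0 0 0 0 0]
 68 [0 0 2 2 3 2 0 0 0 1 9 1 2 0 0 0 0 0]
end col
 -4 [5 6 4 5 5 0 0 1 3 2 0 3 3 1 4 5 1 7]
  0 [ 8 11  9 10  7  0  0  0  2  3  5  7  7  7  7  9  7 10]
  4 [ 0  0  0  0 
[... 158 characters left out ...]
  0]
 16 [0 0 0 0 4 7 0 0 0 0 0 0 0 0 0 0 0 0]
 20 [0 0 0 0 2 5 0 0 0 0 0 0 0 0 0 0 0 0]
 24 [0 0 0 0 1 9 2 0 0 0 0 0 0 0 0 0 0 0]
 28 [ 0  0  0  0  0 11  3  0  0  0  0  0  0  0  0  0  0  0]
 32 [ 0  0  0  0  0  5 13  0  0  0  0  0  0  0  0  0  0  0]
 36 [ 0  0  0  0  0  0 10  1  0  0  0  0  0  0  0  0  0  0]
 40 [0 0 0 0 0 0 5 3 2 0 0 0 0 0 0 0 0 0]
 44 [ 0  0  0  0  0  0 10  5  2  0  0  0  0  0  0  0  0  0]
 48 [0 0 0 0 0 0 4 6 0 0 0 0 0 0 0 0 0 0]
 52 [0 0 0 0 0 0 1 9 0 0 0 0 0 0 0 0 0 0]
 56 [ 0  0  0  0  0  0  0 12  1  0  0  0  0  0  0  0  0  0]
 60 [ 0  0  0  0  0  0  0  7  5 11  1  0  0  0  0  0  0  0]
 64 [0 0 0 0 0 0 0 4 7 0 0 0 0 0 0 0 0 0]
 68 [0 0 0 0 0 0 0 0 0 0 0 0 0 0 0 0 0 0]
```

It's tilted about 17° and leaning on the far finger. Now I'll lower and open so that it lies down between the fingers.

arm_command --series '[34, 0, 0.2, 0.3, 0, 42, 0, 0.4, 0.6, 0, 50, 0, 0.6, 0.9, 0, 50, 0, 0.8, 1.2, 0, 50, 0, 0.8, 1.5, 0]'

```text
clock: 5.97
eef_pos: [421.4, 68.2, 8.1]
tool_rot: [3.14, 0.001, 3.065]
force: [-0.1, 1.4, -0.3]
width: 42.8
gripper_force: 0.6
```

```bash
python3 - <<'E'
from h import *
plan(420,44,29,175.5); prof(420,20,110,72)
print('end col'); prof(380,20,110,72,w=12)
E
```

```text
t6.0 at [421.4  68.2   8.1] yaw 175.6 w 42.8 F [-0.1  1.4 -0.3] -> xyz cm [-0.05 -2.42 -2.09] roll 0.1
 -4 [8 5 4 7 4 0 0 0 1 4 3 3 3 1 1 1 0 2]
  0 [11 12 12 11  6  0  0  2  4  7  3  4  8  8  3  2  1  1]
  4 [0 0 0 2 0 0 0 0 0 0 0 0 0 0 0 0 0 0]
  8 [ 0  0  0 11 11  3  1  0  0  0  0  0  0  0  0  0  0  0]
 12 [ 0  0  0  1 16 10  1  0  0  0  0  0  0  0  0  0  0  0]
 16 [0 0 0 0 2 8 1 0 0 0 0 0 0 0 0 0 0 0]
 20 [0 0 0 0 0 0 0 0 0 0 0 0 0 0 0 0 0 0]
 24 [0 0 0 0 0 0 0 0 0 0 0 0 0 0 0 0 0 0]
 28 [0 0 0 0 0 0 0 0 0 0 0 0 0 0 0 0 0 0]
 32 [0 0 0 0 3 0 0 0 0 0 0 0 0 0 0 0 0 0]
 36 [0 0 0 2 3 1 0 0 0 0 1 4 0 0 0 1 0 0]
 40 [0 0 2 4 2 2 0 0 0 0 3 2 0 0 0 0 0 0]
 44 [ 0  0  5  3  2  1  0  0  0  0  7 11  1  2  4  2  0  0]
 48 [ 0  0  5  1  3  1  0  0  0  0  1 13 10  8  0  0  0  0]
 52 [0 0 3 2 3 1 0 0 0 0 0 3 6 8 2 2 0 0]
 56 [0 0 5 2 2 2 0 0 0 0 0 0 0 9 2 0 0 0]
 60 [0 0 2 2 3 0 0 0 0 0 0 0 0 7 6 0 0 0]
 64 [0 0 1 3 3 2 0 0 0 0 0 0 0 6 5 0 0 0]
 68 [0 0 0 1 0 0 0 0 0 0 0 0 0 4 8 1 1 0]
end col
 -4 [7 4 6 0 6 1 0 0 4 3 3 2 4 3 4 3 3 1]
  0 [ 7  9  9 11  9  0  0  1  2  2  2  4  3  5  4 10  5 12]
  4 [0 1 0 1 3 0 0 0 0 0 0 0 0 0 0 0 0 0]
  8 [ 0  0  0  3 11  3  1  1  0  0  0  0  0  0  0  0  0  0]
 12 [0 0 0 1 7 9 2 0 0 0 0 0 0 0 0 0 0 0]
 16 [0 0 0 0 0 7 5 1 0 0 0 0 0 0 0 0 0 0]
 20 [ 0  0  0  0  0  0 10  8  1  0  0  0  0  0  0  0  0  0]
 24 [ 0  0  0  0  0  0  4 13  6  0  0  0  0  0  0  0  0  0]
 28 [ 0  0  0  0  0  0  0  3 13  1  0  0  0  0  0  0  0  0]
 32 [ 0  0  0  0  0  0  0  0  6 10  0  1  0  0  0  0  0  0]
 36 [ 0  0  0  0  0  0  0  0  2 13 13  2  0  0  0  0  0  0]
 40 [0 0 0 0 0 0 0 0 0 0 8 4 1 0 1 0 0 0]
 44 [0 0 0 0 0 0 0 0 0 0 2 9 5 0 1 0 0 0]
 48 [ 0  0  0  0  0  0  0  0  0  0  0  6 14  2  0  0  0  0]
 52 [0 0 0 0 0 0 0 0 0 0 0 0 7 1 0 0 0 0]
 56 [0 0 0 0 0 0 0 0 0 0 0 0 0 0 0 0 0 0]
 60 [0 0 0 0 0 0 0 0 0 0 0 0 0 0 0 0 0 0]
 64 [0 0 0 0 0 0 0 0 0 0 0 0 0 0 0 0 0 0]
 68 [0 0 0 0 0 0 0 0 0 0 0 0 0 0 0 0 0 0]
```

arm_command --series '[62, 0, 0.2, 0.2, 0, 74, 0, 0.4, 0.4, 0, 86, 0, 0.6, 0.6, 0, 100, 0, 0.8, 0.8, 0, 100, 0, 0.8, 0.8, 0]'

```text
clock: 6.48
eef_pos: [421.4, 75.1, -0.2]
tool_rot: [3.142, -0.0, 3.064]
force: [-0.3, 0.4, -0.2]
width: 85.0
gripper_force: 0.0
```

```bash
python3 - <<'E'
from h import *
plan(420,44,29,175.5); prof(420,10,140,72)
print('end col'); prof(380,20,130,72,w=12)
E
```

```text
t6.5 at [ 4.214e+02  7.510e+01 -2.000e-01] yaw 175.6 w 85.0 F [-0.3  0.4 -0.2] -> xyz cm [-0.1  -3.11 -2.92] roll 0.1
 -4 [ 3  6  7  7  4 10  5  0  0  0  1  3  4  3  7  5  8  3  0  0  0  2  9  4
  7  6]
  0 [15 14 13 11  9 12 14  5  0  0  4  6 10 10 12  8  6  4  0  0  1  8  9 11
  9 13]
  4 [0 0 1 1 0 0 8 2 0 0 2 1 0 0 0 2 6 4 0 1 0 0 1 1 0 0]
  8 [ 0  0  0  0  0  0  8 11 11  5  0  0  0  0  0  0  6 12 14  5  0  0  0  0
  0  0]
 12 [0 0 0 0 0 0 1 1 2 1 0 0 0 0 0 0 4 6 4 0 0 0 0 0 0 0]
 16 [0 0 0 0 0 0 0 0 0 0 0 0 0 0 0 0 0 0 0 0 0 0 0 0 0 0]
 20 [0 0 0 0 0 0 0 0 0 0 0 0 0 0 0 0 0 0 0 0 0 0 0 0 0 0]
 24 [0 0 0 0 0 0 0 0 0 0 0 0 0 0 0 0 0 0 0 0 0 0 0 0 0 0]
 28 [0 0 0 0 0 0 0 0 0 0 0 0 0 0 0 0 0 0 0 0 0 0 0 0 0 0]
 32 [0 0 0 0 0 0 0 0 0 0 0 0 0 0 0 0 0 0 0 0 0 3 0 0 0 0]
 36 [0 0 0 3 1 0 0 0 0 0 0 0 0 0 0 0 0 0 0 0 0 8 2 0 0 0]
 40 [0 1 2 2 2 0 0 0 0 0 0 0 0 0 0 0 0 0 0 0 0 7 3 0 0 0]
 44 [0 3 2 3 0 0 0 0 0 0 0 0 0 0 0 0 0 0 0 0 0 8 3 0 0 0]
 48 [0 2 5 1 1 0 0 0 0 0 0 0 0 0 0 0 0 0 0 0 1 7 1 0 0 0]
 52 [0 3 3 4 2 0 0 0 0 0 0 0 0 0 0 0 0 0 0 0 0 8 0 0 0 0]
 56 [ 0  5  1  2  1  0  0  0  0
[... 605 characters left out ...]

 16 [0 0 0 0 0 0 0 0 0 0 0 0 0 0 0 0 0 0 0 0 0 0]
 20 [0 0 0 0 0 0 0 0 0 0 0 0 0 0 0 0 0 0 0 0 0 0]
 24 [0 0 0 0 0 0 0 0 0 0 0 0 0 0 0 0 0 0 0 0 0 0]
 28 [0 0 0 0 0 0 0 0 0 0 0 0 0 0 0 0 0 0 0 0 0 0]
 32 [0 0 0 0 0 0 0 0 0 0 0 0 0 0 0 0 0 0 0 0 0 0]
 36 [0 0 0 0 0 0 0 0 0 0 0 0 0 0 0 0 0 0 0 0 0 0]
 40 [0 0 0 0 0 0 0 0 0 0 0 0 0 0 0 0 0 0 0 0 0 0]
 44 [0 0 0 0 0 0 0 0 0 0 0 0 0 0 0 0 0 0 0 0 0 0]
 48 [0 0 0 0 0 0 0 0 0 0 0 0 0 0 0 0 0 0 0 0 0 0]
 52 [0 0 0 0 0 0 0 0 0 0 0 0 0 0 0 0 0 0 0 0 0 0]
 56 [0 0 0 0 0 0 0 0 0 0 0 0 0 0 0 0 0 0 0 0 0 0]
 60 [0 0 0 0 0 0 0 0 0 0 0 0 0 0 0 0 0 0 0 0 0 0]
 64 [0 0 0 0 0 0 0 0 0 0 0 0 0 0 0 0 0 0 0 0 0 0]
 68 [0 0 0 0 0 0 0 0 0 0 0 0 0 0 0 0 0 0 0 0 0 0]
```

```bash
python3 - <<'E'
from h import *
a,d=grab('scene','s6')
print(rect('scene',d,10,(421,74),80)[0])
cv2.imwrite('pics/s6c.png',cv2.resize(a[150:250,260:380,::-1],None,fx=6,fy=6,interpolation=3))
E
```

```text
[413.31  74.63  96.79  68.65  -4.23  10.34]
```

View pics/s6c.png

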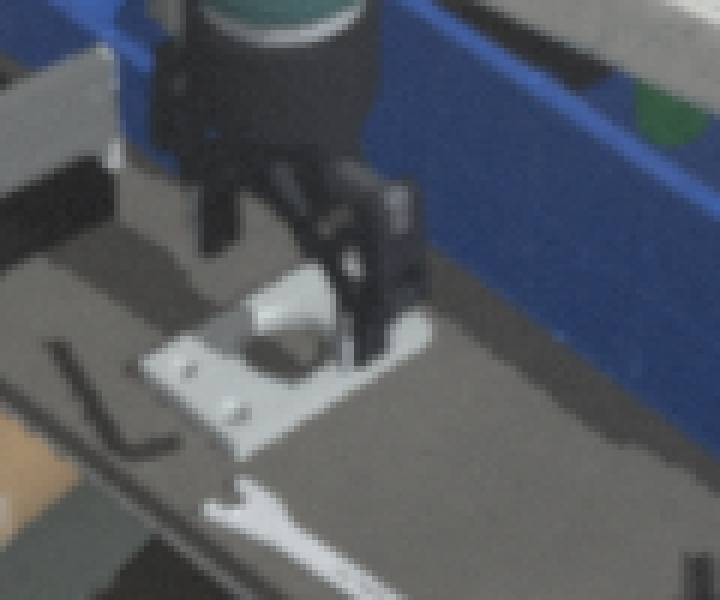

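The picture shows the plate lying flat, upper face up, at crop (290,360). It is between the open fingers, whose tips are still well above it. I'll narrow a little and lower in steps.

arm_command --series '[88, 0, 0, 0.4, 0, 88, 0, 0, 0.8, 0, 88, 0, 0, 1.2, 0, 88, 0, 0, 1.4, 0, 88, 0, 0, 1.4, 0]'

```text
clock: 7.05
eef_pos: [421.2, 74.5, -14.3]
tool_rot: [-3.141, -0.001, 3.064]
force: [0.1, 1.1, 0.2]
width: 75.1
gripper_force: 0.0
```

```bash
python3 - <<'E'
from h import *
plan(421,75,-20,175.7); prof(421,10,140,40)
E
```

```text
t7.0 at [421.2  74.5 -14.3] yaw 175.5 w 75.1 F [0.1 1.1 0.2] -> xyz cm [0.03 0.05 0.57] roll -0.2
 -4 [6 7 4 6 8 8 4 0 0 0 1 3 2 4 9 5 5 2 0 0 0 3 4 4 5 4]
  0 [14 12 15 10  9 10 11  0  0  0  4  9 10 13  5 13  8  3  0  0  1 10  6  8
  6  7]
  4 [0 0 0 1 0 0 2 3 1 0 0 2 0 0 0 2 5 6 0 0 1 1 0 0 0 0]
  8 [ 0  0  0  0  0  0  2  5  5  5  0  0  0  0  0  0  9 17 10 10  0  0  0  0
  0  0]
 12 [0 0 0 0 0 0 0 1 2 1 0 0 0 0 0 1 1 3 4 0 1 0 0 0 0 0]
 16 [0 0 0 0 1 1 0 0 0 0 0 0 0 0 0 0 0 0 0 0 5 0 0 0 0 0]
 20 [0 0 0 2 2 0 0 0 0 0 0 0 0 0 0 0 0 0 0 0 7 2 0 0 0 0]
 24 [0 0 0 2 4 1 0 0 0 0 0 0 0 0 0 0 0 0 0 0 9 1 0 0 0 0]
 28 [0 0 4 4 1 1 0 0 0 0 0 0 0 0 0 0 0 0 0 0 7 1 0 1 0 0]
 32 [0 0 6 3 2 0 0 0 0 0 0 0 0 0 0 0 0 0 0 0 9 0 0 2 0 0]
 36 [0 0 3 3 3 0 0 0 0 0 0 0 0 0 0 0 0 0 0 0 9 1 0 0 0 0]
```

arm_command --series '[86, 0, 0, 0.4, 0, 86, 0, 0, 0.7, 0, 86, 0, 0, 0.9, 0, 86, 0, 0, 1.0, 0, 86, 0, 0, 1.0, 0]'

```text
clock: 7.52
eef_pos: [421.4, 74.7, -24.0]
tool_rot: [-3.142, -0.0, 3.064]
force: [0.7, 0.4, -0.2]
width: 73.2
gripper_force: 0.0
```

```bash
python3 - <<'E'
from h import *
plan(421,75,-26,175.7); prof(421,10,140,24,dz=2)
E
```

```text
t7.5 at [421.4  74.7 -24. ] yaw 175.5 w 73.2 F [ 0.7  0.4 -0.2] -> xyz cm [0.04 0.02 0.2 ] roll -0.2
 -4 [0 1 0 1 0 2 0 0 0 0 0 0 0 0 2 1 0 0 0 0 0 0 1 0 1 0]
 -2 [1 8 6 6 4 0 3 1 0 0 0 1 5 5 5 3 4 1 0 0 0 0 3 1 2 5]
  0 [11  7  7  9  8  2  2  1  0  0  1  5 11  6  6  6  7  3  0  0  0  3  4  3
  5  8]
  2 [2 5 3 3 4 1 0 1 0 0 2 3 0 3 3 4 4 3 0 0 0 0 0 3 2 0]
  4 [0 0 0 0 0 0 0 0 0 0 0 0 0 1 1 2 4 1 0 0 0 0 0 0 0 0]
  6 [0 0 0 0 2 0 1 1 0 0 0 0 0 0 0 0 1 3 0 0 5 0 0 0 0 0]
  8 [0 0 0 0 0 1 0 3 2 2 0 0 0 0 0 1 5 6 6 2 3 0 0 0 0 0]
 10 [0 0 0 1 2 2 0 0 4 3 0 0 0 0 0 0 2 8 6 4 2 0 0 0 0 0]
 12 [0 0 0 0 0 0 0 1 1 0 0 0 0 0 1 0 1 3 6 0 4 0 0 0 0 0]
 14 [0 0 0 2 1 0 0 0 0 0 0 0 0 0 0 1 1 0 0 0 4 1 0 0 0 0]
 16 [0 0 0 3 2 2 0 0 0 0 0 0 0 0 0 0 0 0 0 0 4 1 0 0 0 0]
 18 [0 0 0 0 0 1 0 0 0 0 0 0 0 0 0 0 0 0 0 0 4 0 0 0 0 0]
 20 [0 0 2 1 0 0 0 0 0 0 0 0 0 0 0 0 0 0 0 0 5 0 0 0 0 0]
 22 [0 0 3 2 2 1 0 0 0 0 0 0 0 0 0 0 0 0 0 0 4 1 0 0 0 0]
```

arm_command --series '[84, 0, 0, 0.1, 0, 76, 0, 0, 0.1, 0, 60, 0, 0, 0.1, 0, 40, 0, 0, 0.1, 0, 0, 0, 0, 0.1, 0]'

```text
clock: 7.98
eef_pos: [421.6, 75.1, -24.4]
tool_rot: [3.141, 0.001, 3.064]
force: [-1.1, 1.5, 8.0]
width: 62.1
gripper_force: 64.2
```

arm_command --series '[0, 0, 0, 0, 0, 0, 0, 0, 0, 0, 0, 0, 0, -0.3, 0, 0, 0, 0, -1, 0, 0, 0, 0, -2, 0]'

```text
clock: 8.4
eef_pos: [420.8, 74.6, -5.1]
tool_rot: [-3.141, -0.002, 3.064]
force: [0.1, -0.1, -1.9]
width: 62.0
gripper_force: 66.2
```

```bash
python3 - <<'E'
from h import *
plan(421,75,80,175.7); prof(421,10,140,44,dz=2)
E
```

```text
t8.4 at [420.8  74.6  -5.1] yaw 175.6 w 62.0 F [ 0.1 -0.1 -1.9] -> xyz cm [-0.    0.04 -8.51] roll -0.1
 -4 [0 0 0 0 0 0 0 0 0 1 0 0 0 0 0 1 0 0 1 0 0 0 0 0 0 1]
 -2 [6 7 6 7 6 3 8 7 5 1 0 0 0 0 0 1 2 3 1 2 0 0 0 0 0 3]
  0 [10  6  9  8 11 13 10  6  9  2  0  0  0  0  5  3  2  6  4  3  0  0  0  0
  7  5]
  2 [2 5 4 0 2 2 2 0 2 1 0 0 0 2 0 5 1 1 2 0 0 0 0 0 2 6]
  4 [0 0 1 0 0 0 0 1 0 0 0 0 0 0 0 1 0 0 0 0 0 0 0 0 0 0]
  6 [0 0 0 0 0 0 0 0 0 0 0 0 0 0 0 0 0 0 0 0 0 0 0 0 0 0]
  8 [0 0 0 0 0 0 0 0 0 0 0 0 0 0 0 0 0 0 0 0 0 0 0 0 0 0]
 10 [0 0 0 0 0 0 0 0 0 0 0 0 0 0 0 0 0 0 0 0 0 0 0 0 0 0]
 12 [0 0 0 0 0 0 0 0 0 0 0 0 0 0 0 0 0 0 0 0 0 0 0 0 0 0]
 14 [0 0 0 0 0 0 0 0 0 0 0 0 0 0 0 0 0 0 0 0 0 0 0 0 0 0]
 16 [0 0 0 0 0 0 0 0 0 0 0 0 0 0 0 0 0 0 0 0 0 0 0 0 0 0]
 18 [0 0 0 0 0 0 1 0 0 0 0 0 0 0 0 0 1 1 0 0 0 0 0 0 0 0]
 20 [0 0 0 0 0 1 1 0 0 0 0 0 0 0 0 0 2 2 0 0 0 0 0 0 0 0]
 22 [0 0 0 0 0 0 2 0 0 0 0 0 0 0 0 2 3 0 0 0 0 0 0 0 0 0]
 24 [0 0 0 0 0 0 0 1 0 0 0 0 0 0 0 0 4 1 0 0 0 0 0 0 0 0]
 26 [0 0 0 0 0 2 0 0 1 0 0 0 0 1 0 2 7 0 0 1 1 0 0 0 0 0]
 28 [0 0 0 0 1 0 3 1 2 2 0 0 0 0 0 1 8 9 6 5 0 0 0 0 0 0]
 30 [0 0 0 0 2 1 0 2 2 0 0 0 0 0 0 0 1 8 6 2 0 0 0 0 0 0]
 32 [0 0 0 0 0 3 2 0 1 1 0 0 0 0 0 0 1 1 3 4 2 0 0 0 0 0]
 34 [0 0 0 2 3 2 0 0 0 0 0 0 0 0 0 0 0 0 1 4 0 0 0 0 0 0]
 36 [0 0 0 1 1 1 0 0 0 0 0 0 0 0 0 0 0 0 0 5 1 0 0 0 0 0]
 38 [0 0 0 3 1 2 1 0 0 0 0 0 0 0 0 0 0 0 2 3 0 0 0 0 0 0]
 40 [0 0 0 2 4 0 2 0 0 0 0 0 0 0 0 0 0 0 1 1 0 0 0 0 0 0]
 42 [0 0 0 0 2 3 0 0 0 0 0 0 0 0 0 0 0 0 2 2 2 0 0 0 0 0]
```

Gripped afresh and lifted (plate underside = TCP + 25 mm). Now to carry it over the fixture.

arm_command --series '[0, 0, 0, -2, 0, 0, 0, 0, -4, 0, 0, -0.3, -2, -6, 0, 0, -0.7, -5.4, -6, 0, 0, -1.1, -8.8, -6, 0]'

```text
clock: 8.87
eef_pos: [426.6, -14.0, 56.0]
tool_rot: [3.141, 0.003, 3.066]
force: [1.0, -0.9, -2.2]
width: 61.9
gripper_force: 66.9
```

arm_command --series '[0, -0.4, -3.5, 0, 0, 0, -0.9, -7, 0, 0, 0, -1.3, -10.5, 0, 0, 0, -1.8, -14, 0, 0, 0, -1.8, -14, 0, 0]'

```text
clock: 9.28
eef_pos: [431.0, -164.2, 54.0]
tool_rot: [-3.136, -0.002, 3.051]
force: [-0.4, -0.0, -2.6]
width: 62.2
gripper_force: 67.0
```

arm_command --series '[0, -0.4, -3.5, 0, 0, 0, -0.9, -7, 0, 0, 0, -1.3, -10.5, 0, 0, 0, -1.8, -14, 0, 0, 0, -1.8, -14, 0, 0]'

```text
clock: 9.7
eef_pos: [438.1, -305.0, 53.9]
tool_rot: [-3.136, -0.001, 3.052]
force: [-0.7, -1.9, -2.7]
width: 61.8
gripper_force: 67.0
```

arm_command --series '[0, 0, 0, 0, 0, 0, 0, 0, 0, 0, 0, 0, 0, 0, 0, 0, 0, 0, 0, 0, 0, 0, 0, 0, 0]'

```text
clock: 10.12
eef_pos: [440.0, -294.5, 55.1]
tool_rot: [3.141, -0.0, 3.066]
force: [0.9, 0.7, -1.7]
width: 61.9
gripper_force: 67.0
```

```bash
python3 - <<'E'
from h import *
a,d=grab('scene','s7');b,e=grab('top','t7')
plan(440,-296,54,175.5)
s=monitor.read_state();z=s['eef_pos'][2]+25+10;c=s['eef_pos'][:2]
for n,D in(('scene',d),('top',e)):
    try: print(n,z,rect(n,D,z,c,80)[0])
    except Exception as ex: print(n,ex)
E
```

```text
t10.2 at [ 439.9 -295.    55.1] yaw 175.6 w 62.4 F [-0.2  1.2 -1.6] -> xyz cm [-0.01 -0.1   0.11] roll 0.1
scene 90.10116560950695 [ 429.14 -296.05   94.79   78.64  -10.08   90.1 ]
top 90.10116560950695 [ 410.57 -292.04   63.9    47.79   85.19   89.6 ]
```

```bash
cat >> h.py <<'E'
def edges(n,d,z,hx,hy,c0=(440,-296),yaw=-4.5,tol=3):
    """offset of near end and of mid line of a flat box top (half sizes hx,hy) from c0, in fixture axes"""
    P=pts(n,d);a=np.radians(yaw);Rf=np.array([[np.cos(a),np.sin(a)],[-np.sin(a),np.cos(a)]])
    m=((abs(P[...,2]-z)<tol)&(np.hypot(P[...,0]-c0[0],P[...,1]-c0[1])<85)).astype(np.uint8)
    m=cv2.morphologyEx(m,cv2.MORPH_CLOSE,np.ones((3,3)))
    cs,_=cv2.findContours(m,cv2.RETR_EXTERNAL,cv2.CHAIN_APPROX_NONE);c=max(cs,key=cv2.contourArea)[:,0]
    q=(ray(n,c,z)[:,:2]-c0)@Rf.T;x,y=q.T
    e=q[(abs(x+hx)<6)&(abs(y)>11)&(abs(y)<hy-5)]
    L=q[(abs(y-hy)<6)&(x>-hx+5)&(x<-16)];Rr=q[(abs(y+hy)<6)&(x>-hx+5)&(x<-16)]
    sl=lambda A:np.degrees(np.polyfit(A[:,0],A[:,1],1)[0]).round(1) if len(A)>4 else None
    print(n,'end %.2f (%d)'%(e[:,0].mean()+hx,len(e)),'left %.2f (%d)'%(L[:,1].mean()-hy,len(L)),'right %.2f (%d)'%(Rr[:,1].mean()+hy,len(Rr)),'mid %.2f'%((L[:,1].mean()+Rr[:,1].mean())/2),'slopes',sl(L),sl(Rr))
E
python3 - <<'E'
from h import *
for n,t0,t1 in(('scene','scene0','s7'),('top','top0','t7')):
    edges(n,np.load(f'/tmp/{t0}.npz')['d'],46,57,34)
    edges(n,np.load(f'/tmp/{t1}.npz')['d'],90,54,32)
E
```

```text
scene end -0.62 (16) left -0.42 (11) right 0.19 (12) mid -0.12 slopes 0.4 -0.7
scene end -1.09 (13) left 0.77 (11) right 1.29 (12) mid 1.03 slopes 0.9 1.2
top end 1.57 (14) left -0.95 (14) right 1.53 (12) mid 0.29 slopes -0.5 -0.1
top end 1.62 (11) left 0.32 (12) right 3.04 (13) mid 1.68 slopes -2.1 2.1
```

The plate is within about 1.3 mm of the fixture axis. I'll correct and lower to just above the pins.

arm_command --series '[0, 0, -0.12, 0, 0.1, 0, 0, -0.12, 0.5, 0.1, 0, 0, -0.12, 1, 0.1, 0, 0, -0.12, 1.3, 0.1, 0, 0, -0.12, 1.3, 0.1]'

```text
clock: 10.63
eef_pos: [438.9, -296.7, 41.0]
tool_rot: [3.141, -0.002, 3.062]
force: [-0.6, 0.2, -1.6]
width: 61.8
gripper_force: 67.0
```

arm_command --series '[0, 0, 0, 0, 0, 0, 0, 0, 0, 0, 0, 0, 0, 0, 0, 0, 0, 0, 0, 0, 0, 0, 0, 0, 0]'

```text
clock: 11.05
eef_pos: [439.7, -297.0, 42.1]
tool_rot: [-3.141, 0.0, 3.062]
force: [-0.1, -0.2, -1.4]
width: 62.1
gripper_force: 67.0
```

```bash
python3 - <<'E'
from h import *
a,d=grab('scene','s8');b,e=grab('top','t8')
plan(440.1,-296.2,38,175.5)
z=monitor.read_state()['eef_pos'][2]+35
edges('scene',d,z,54,32);edges('top',e,z,54,32)
cv2.imwrite('pics/c8.png',np.hstack([cv2.resize(x[:,:,::-1],(400,400),interpolation=3) for x in(a[230:330,390:490],b[150:240,390:480])]))
E
```

```text
t11.2 at [ 439.7 -297.    42.1] yaw 175.4 w 62.2 F [-0.2  0.6 -1.3] -> xyz cm [-0.04  0.08  0.41] roll -0.1
scene end -2.13 (15) left -1.34 (12) right -1.00 (12) mid -1.17 slopes 2.5 0.8
top end 1.53 (11) left -2.08 (11) right 0.46 (13) mid -0.81 slopes 2.5 1.9
```

View pics/c8.png

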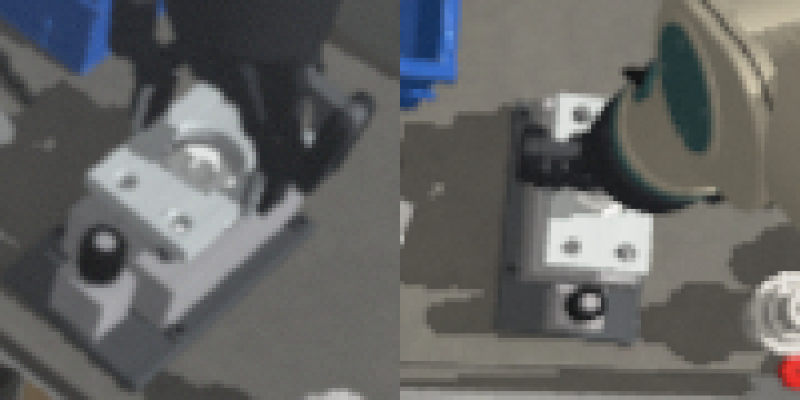

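The plate hovers over the fixture (left crop (180,170)) and the bush is visible through the bore. Small correction, then I'll feel for the pins.

arm_command --series '[0, -0.04, 0.1, 0, 0, 0, -0.04, 0.1, 0, 0, 0, -0.04, 0.1, 0.3, 0, 0, -0.04, 0.1, 0.5, 0, 0, -0.04, 0.1, 0.7, 0]'

```text
clock: 11.57
eef_pos: [440.0, -296.0, 34.7]
tool_rot: [3.142, -0.0, 3.062]
force: [-0.4, -0.6, -2.2]
width: 62.0
gripper_force: 67.0
```

arm_command --series '[0, 0, 0, 0, 0, 0, 0, 0, 0, 0, 0, 0, 0, 0, 0, 0, 0, 0, 0.1, 0, 0, 0, 0, 0.2, 0]'

```text
clock: 11.98
eef_pos: [440.2, -296.0, 33.0]
tool_rot: [-3.141, 0.0, 3.062]
force: [0.4, -0.1, -1.0]
width: 61.8
gripper_force: 67.0
```

```bash
python3 - <<'E'
from h import *
plan(440.2,-296.05,38,175.5)
print(monitor.read_state()['torque'])
E
```

```text
t12.0 at [ 440.2 -296.    33. ] yaw 175.4 w 61.8 F [ 0.4 -0.1 -1. ] -> xyz cm [-0.  -0.  -0.5] roll -0.1
[-0.02718286 -0.02560102  0.02236733]
```

arm_command --series '[0, 0, 0, 0.2, 0, 0, 0, 0, 0.4, 0, 0, 0, 0, 0.6, 0, 0, 0, 0, 0.8, 0, 0, 0, 0, 0.9, 0]'

```text
clock: 12.4
eef_pos: [439.9, -295.9, 23.6]
tool_rot: [3.141, -0.0, 3.062]
force: [0.1, 0.1, -2.3]
width: 62.0
gripper_force: 67.0
```

arm_command --series '[0, 0, 0, 0.05, 0, 0, 0, 0, 0.1, 0, 0, 0, 0, 0.15, 0, 0, 0, 0, 0.2, 0, 0, 0, 0, 0.25, 0]'

```text
clock: 12.82
eef_pos: [440.1, -296.0, 21.7]
tool_rot: [-3.141, 0.0, 3.062]
force: [-2.4, 0.9, 6.9]
width: 62.0
gripper_force: 67.9
```

```bash
python3 - <<'E'
from h import *
plan(440.2,-296.05,21,175.5)
a,d=grab('scene','s9');b,e=grab('top','t9')
for n,D in(('scene',d),('top',e)):
    P=pts(n,D); 
    for z in(50,56):
        pass
    m=(np.hypot(P[...,0]-397,P[...,1]+293)<18)&(abs(P[...,2]-55)<12); print(n,m.sum(),np.percentile(P[m][:,2],[10,50,90]).round(1))
    edges(n,D,56,54,32)
E
```

```text
t12.8 at [ 440.1 -296.    21.7] yaw 175.4 w 62.0 F [-2.4  0.9  6.9] -> xyz cm [-0.01 -0.    0.07] roll -0.1
scene 200 [51.3 56.7 59.2]
scene end -0.62 (14) left -0.62 (12) right 0.22 (11) mid -0.20 slopes -0.3 0.1
top 124 [49.  55.7 60.8]
top end 1.59 (11) left -1.25 (11) right 1.64 (13) mid 0.20 slopes -2.9 -1.3
```

Flush: the edges coincide with the block's, the top is at about 56 and contact force has come up. Release and rise.

arm_command --series '[80, 0, 0, 0, 0, 88, 0, 0, 0, 0, 88, 0, 0, -0.5, 0, 88, 0, 0, -2, 0, 88, 0, 0, -5, 0]'

```text
clock: 13.33
eef_pos: [438.1, -295.1, 70.0]
tool_rot: [3.139, -0.005, 3.062]
force: [0.1, -0.1, -0.5]
width: 75.3
gripper_force: 0.0
```

arm_command --series '[88, 0, 0, -3, 0, 70, 2, 0, -4, 0, 50, 4.5, 0, -4, 0, 45, 7.5, 0, -4, 0, 45, 7.5, 0, -4, 0]'

```text
clock: 13.75
eef_pos: [358.0, -289.8, 111.3]
tool_rot: [-3.141, -0.009, 3.06]
force: [-1.3, 0.3, 0.0]
width: 38.1
gripper_force: 0.0
```

arm_command --series '[45, 0, 0, 0, 0, 45, 0, 0, 0, 0, 45, 0, 0, 0, 0, 45, 0, 0, 0, 0, 45, 0, 0, 0, 0]'

```text
clock: 14.17
eef_pos: [366.3, -289.8, 111.5]
tool_rot: [3.141, 0.001, 3.063]
force: [-0.0, 0.2, 0.0]
width: 38.5
gripper_force: 0.0
```

```bash
python3 - <<'E'
from h import *
a,d=grab('scene','s10')
plan(365.2,-290.1,30,175.5)
P=pts('scene',d)
edges('scene',d,56,54,32)
for hx,hy in((-42,17),(-42,-17),(-48,0),(-25,25),(-25,-25),(45,25),(45,-25)):
    a=np.radians(-4.5);x=440+hx*np.cos(a)-hy*np.sin(a);y=-296+hx*np.sin(a)+hy*np.cos(a)
    m=(np.hypot(P[...,0]-x,P[...,1]-y)<9)&(abs(P[...,2]-56)<5);print(hx,hy,m.sum(),P[m][:,2].mean().round(1) if m.sum() else '')
m=(abs(P[...,2]-70)<3)&(np.hypot(P[...,0]-365,P[...,1]+290)<20);v,u=np.nonzero(m)
if len(v): W=ray('scene',np.c_[u,v],70);print('head',((W.max(0)+W.min(0))/2).round(1),W.mean(0).round(1),np.ptp(W,axis=0))
E
```

```text
t14.2 at [ 366.1 -289.8  111.4] yaw 175.5 w 38.5 F [-0.5  0.1  0.5] -> xyz cm [ 0.09 -0.04  8.14] roll -0.0
scene end -1.07 (15) left -0.34 (11) right 0.16 (10) mid -0.09 slopes -0.4 -0.4
-42 17 41 56.0
-42 -17 36 57.1
-48 0 54 56.7
-25 25 44 56.7
-25 -25 48 56.6
45 25 4 58.0
45 -25 44 56.3
head [ 363.7 -290.9   70. ] [ 363.6 -290.6   70. ] [24.54754676 21.15396399  0.        ]
```

The plate is flush and level. Descend on the lock-pin head and grip it.

arm_command --series '[45, 0.1, 0, 3, 0, 45, 0.1, 0, 6, 0, 45, 0.1, 0, 7.5, 0, 45, 0.1, 0, 8.3, 0, 45, 0.1, 0, 8.3, 0]'

```text
clock: 14.63
eef_pos: [363.9, -289.1, 27.1]
tool_rot: [3.14, -0.002, 3.063]
force: [-0.1, -0.6, 0.3]
width: 38.4
gripper_force: 0.0
```

arm_command --series '[45, 0, 0, 0, 0, 45, 0, 0, 0, 0, 20, 0, 0, 0, 0, 0, 0, 0, 0, 0, 0, 0, 0, 0, 0]'

```text
clock: 15.05
eef_pos: [365.1, -290.5, 29.6]
tool_rot: [-3.14, 0.002, 3.062]
force: [-1.1, -0.5, 5.0]
width: 19.5
gripper_force: 58.4
```

arm_command --series '[0, 0, 0, 0, 0, 0, 0, 0, 0, 0, 0, 0, 0, 0, 0, 0, 0, 0, -0.5, 0, 0, 0, 0, -1, 0]'

```text
clock: 15.47
eef_pos: [364.3, -290.1, 39.2]
tool_rot: [-3.141, 0.0, 3.062]
force: [0.1, 0.5, -0.3]
width: 20.2
gripper_force: 58.6
```

```bash
python3 - <<'E'
from h import *
plan(365.2,-290.1,80,175.5); prof(366,-330,-250,90)
E
```

```text
t15.5 at [ 364.3 -290.1   39.2] yaw 175.4 w 20.2 F [ 0.1  0.5 -0.3] -> xyz cm [-0.09  0.   -4.08] roll -0.1
 -4 [0 0 0 0 0 0 0 0 0 0 0 1 2 1 0 0]
  0 [0 0 0 0 0 0 0 1 1 4 0 3 2 2 3 4]
  4 [0 0 0 1 0 0 0 1 1 2 0 0 2 2 2 5]
  8 [28 27 21 26 28  6  1  6  3  2  4  4 14 25 28 19]
 12 [10  7 13  8  8  7  2  0  2  3  4  4  1  4  3  8]
 16 [0 1 4 1 5 6 3 4 3 0 1 1 0 0 0 0]
 20 [1 3 3 2 2 6 3 1 3 4 1 1 0 0 0 0]
 24 [0 2 2 3 6 6 2 3 3 2 3 0 0 0 0 0]
 28 [0 2 3 1 4 6 4 1 2 3 3 0 0 0 0 0]
 32 [0 3 4 2 5 6 2 5 2 4 3 2 0 0 0 0]
 36 [1 2 2 2 4 5 1 2 2 4 1 0 0 0 0 0]
 40 [ 0  4  3  3  2 21 14 14  9 11 12  3  0  0  0  0]
 44 [0 2 1 2 2 4 2 2 3 3 3 0 0 0 0 0]
 48 [0 1 0 2 0 0 0 1 0 0 0 0 0 0 0 0]
 52 [0 0 0 0 0 0 0 0 0 0 0 0 0 0 0 0]
 56 [0 0 0 0 0 0 2 2 1 1 0 0 0 0 0 0]
 60 [0 0 0 0 2 0 1 2 3 2 1 0 0 0 0 0]
 64 [0 0 0 1 2 3 2 3 2 1 3 2 0 0 0 0]
 68 [0 0 0 0 2 3 2 5 3 2 4 2 2 0 0 0]
 72 [0 0 0 7 5 2 2 5 2 2 6 0 3 0 0 0]
 76 [0 0 0 6 4 4 2 7 9 4 4 1 2 0 0 0]
 80 [ 0  0  0  4  3  3  1 11 17 16  7  3  3  0  0  0]
 84 [0 0 0 5 5 3 0 1 0 3 3 2 2 0 0 0]
 88 [0 0 0 4 4 4 1 0 0 2 9 1 2 0 0 0]
```

The pin is gripped and being drawn (its top is now at about 81). Lift it clear, move by the known post-to-bore offset, then check.

arm_command --series '[0, 0, 0, -1.5, 0, 0, 0, 0, -3, 0, 0, 0, 0, -4.6, 0, 0, -1.6, 0.8, -4.6, 0, 0, -3.3, 1.7, -4.6, 0]'

```text
clock: 15.93
eef_pos: [398.1, -276.9, 85.6]
tool_rot: [-3.14, 0.0, 3.059]
force: [0.7, -0.4, -1.7]
width: 19.8
gripper_force: 58.7
```

arm_command --series '[0, 0, 0, 0, 0, 0, 0, 0, 0, 0, 0, 0, 0, 0.3, 0, 0, 0, 0, 0.6, 0, 0, 0, 0, 0.6, 0]'

```text
clock: 16.35
eef_pos: [397.2, -275.8, 77.7]
tool_rot: [3.141, -0.002, 3.061]
force: [0.2, 0.6, -0.4]
width: 20.1
gripper_force: 58.7
```

```bash
python3 - <<'E'
from h import *
a,d=grab('scene','s11')
plan(398.5,-275.7,60,175.5)
cv2.imwrite('pics/s11c.png',cv2.resize(a[225:315,385:485,::-1],None,fx=6,fy=6,interpolation=3))
E
```

```text
t16.4 at [ 397.5 -275.8   77.9] yaw 175.4 w 19.9 F [ 0.8  0.9 -0.7] -> xyz cm [-0.11  0.02  1.79] roll -0.1
```

View pics/s11c.png

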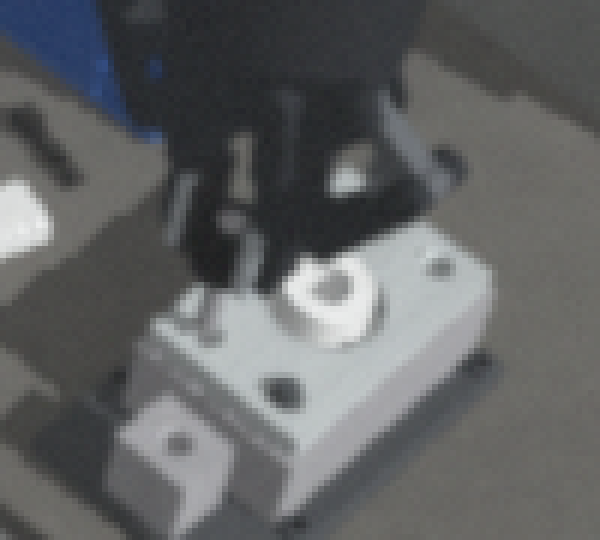

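The shank tip (crop (208,325)) is right over the lock hole, and the empty post hole is at (180,443). Settle and lower gently.

arm_command --series '[0, 0, 0, 0, 0, 0, 0, 0, 0, 0, 0, 0, 0, 0, 0, 0, 0, 0, 0.2, 0, 0, 0, 0, 0.4, 0]'

```text
clock: 16.82
eef_pos: [398.7, -275.7, 74.4]
tool_rot: [-3.141, 0.0, 3.062]
force: [-0.7, 0.9, -0.2]
width: 20.1
gripper_force: 58.7
```

arm_command --series '[0, 0, 0, 0.1, 0, 0, 0, 0, 0.2, 0, 0, 0, 0, 0.3, 0, 0, 0, 0, 0.4, 0, 0, 0, 0, 0.4, 0]'

```text
clock: 17.23
eef_pos: [398.5, -275.6, 70.3]
tool_rot: [3.141, -0.0, 3.062]
force: [-0.2, -0.4, -0.7]
width: 19.6
gripper_force: 58.7
```

```bash
python3 - <<'E'
from h import *
plan(398.5,-275.7,60,175.5)
E
```

```text
t17.2 at [ 398.5 -275.6   70.3] yaw 175.4 w 19.6 F [-0.2 -0.4 -0.7] -> xyz cm [-0.01 -0.01  1.03] roll -0.1
```

arm_command --series '[0, 0, 0, 0.2, 0, 0, 0, 0, 0.4, 0, 0, 0, 0, 0.6, 0, 0, 0, 0, 0.8, 0, 0, 0, 0, 1.0, 0]'

```text
clock: 17.65
eef_pos: [398.6, -275.6, 60.2]
tool_rot: [3.142, -0.0, 3.062]
force: [0.4, 0.2, -0.9]
width: 20.0
gripper_force: 58.7
```

```bash
python3 - <<'E'
from h import *
plan(398.5,-275.7,43.2,175.5)
E
```

```text
t17.6 at [ 398.6 -275.6   60.2] yaw 175.4 w 20.0 F [ 0.4  0.2 -0.9] -> xyz cm [ 0.01 -0.01  1.7 ] roll -0.1
```

Tip at 43, inside the block bore with no contact force. Push it home.

arm_command --series '[0, 0, 0, 0.4, 0, 0, 0, 0, 0.8, 0, 0, 0, 0, 1.2, 0, 0, 0, 0, 1.5, 0, 0, 0, 0, 1.6, 0]'

```text
clock: 18.07
eef_pos: [398.6, -275.5, 43.9]
tool_rot: [3.141, -0.0, 3.062]
force: [1.5, -0.1, -0.3]
width: 19.7
gripper_force: 58.7
```

arm_command --series '[0, 0, 0, 0.05, 0, 0, 0, 0, 0.1, 0, 0, 0, 0, 0.15, 0, 0, 0, 0, 0.2, 0, 0, 0, 0, 0.25, 0]'

```text
clock: 18.48
eef_pos: [398.8, -275.5, 43.4]
tool_rot: [-3.14, 0.0, 3.062]
force: [-4.7, 2.7, 22.4]
width: 20.1
gripper_force: 60.7
```

```bash
python3 - <<'E'
from h import *
plan(398.5,-275.7,43.2,175.5)
E
```

```text
t18.5 at [ 398.8 -275.5   43.4] yaw 175.5 w 20.1 F [-4.7  2.7 22.4] -> xyz cm [ 0.03 -0.02  0.02] roll -0.0
```

The collar is seated (22 N at the expected height). Release, rise and check.

arm_command --series '[0, 0, 0, -0.2, 0, 20, 0, 0, -0.2, 0, 40, 0, 0, -0.2, 0, 45, 0, 0, -0.2, 0, 45, 0, 0, -1, 0]'

```text
clock: 18.9
eef_pos: [397.7, -275.3, 51.2]
tool_rot: [3.141, -0.002, 3.062]
force: [-0.1, 0.3, 0.0]
width: 38.1
gripper_force: 0.0
```

arm_command --series '[45, 0, 0, -3, 0, 45, 0, 0, -6, 0, 45, 1, 3, -8, 0, 45, 2, 6, -8, 0, 45, 3, 10, -8, 0]'

```text
clock: 19.32
eef_pos: [377.2, -174.5, 133.3]
tool_rot: [-3.14, 0.003, 3.057]
force: [1.2, 0.7, -1.0]
width: 38.6
gripper_force: 0.0
```

arm_command --series '[45, 0, 3, 0, 0, 45, 0, 6, 0, 0, 45, 0, 10, 0, 0, 45, 0, 12, 0, 0, 45, 0, 12, 0, 0]'

```text
clock: 19.73
eef_pos: [387.3, -49.1, 133.0]
tool_rot: [3.139, 0.003, 3.07]
force: [0.1, 0.4, 0.3]
width: 38.3
gripper_force: 0.0
```

```bash
python3 - <<'E'
from h import *
a,d=grab('scene','s12');b,e=grab('top','t12')
plan(398.5,-275.7,43.2)
for n,D in(('scene',d),('top',e)):
    P=pts(n,D);edges(n,D,56,54,32)
    for nm,c,r in(('head',(399,-276),6),('bush',(440,-296),14)):
        m=(np.hypot(P[...,0]-c[0],P[...,1]-c[1])<r);print(nm,np.percentile(P[m][:,2],[50,80,95]).round(1))
cv2.imwrite('pics/c12.png',np.hstack([cv2.resize(x[:,:,::-1],(400,400),interpolation=3) for x in(a[230:330,380:480],b[150:240,390:480])]))
E
```

```text
t19.8 at [386.2 -53.5 132.3] yaw 175.6 w 38.7 F [ 0.8 -1.7 -0.1] -> xyz cm [ -2.94 -22.05   8.93] roll 0
scene end 0.44 (22) left -1.77 (6) right 0.10 (11) mid -0.83 slopes 18.5 0.9
head [84.7 85.8 86.3]
bush [65.  66.2 67.2]
top end nan (0) left nan (0) right nan (0) mid nan slopes None Noneh.py:45: RuntimeWarning: Mean of empty slice.
  print(n,'end %.2f (%d)'%(e[:,0].mean()+hx,len(e)),'left %.2f (%d)'%(L[:,1].mean()-hy,len(L)),'right %.2f (%d)'%(Rr[:,1].mean()+hy,len(Rr)),'mid %.2f'%((L[:,1].mean()+Rr[:,1].mean())/2),'slopes',sl(L),sl(Rr))
  ret = ret.dtype.type(ret / rcount)
Traceback (most recent call last):
IndexError: index -1 is out of bounds for axis 0 with size 0
```

The head top reads 84.7, with the same +0.7 bias as when parked, so it is fully home. The bush is at 65. Last check is plate height and the spares, then hand in.

```bash
python3 - <<'E'
from h import *
d=np.load('/tmp/s12.npz')['d'];P=pts('scene',d)
a=np.radians(-4.5);ok=True
for hx,hy in((-25,-25),(-48,-26),(45,25),(45,-25),(25,26)):
    x=440+hx*np.cos(a)-hy*np.sin(a);y=-296+hx*np.sin(a)+hy*np.cos(a)
    m=(np.hypot(P[...,0]-x,P[...,1]-y)<7)&(abs(P[...,2]-56)<6);z=P[m][:,2].mean();print(m.sum(),z.round(1));ok&=abs(z-56.5)<1.5
for y0 in(223,323):
    m=(abs(P[...,2]-72)<4)&(abs(P[...,1]-y0)<18)&(abs(P[...,0]-396)<60);print('spare',m.sum());ok&=m.sum()>40
s=monitor.read_state();print(ok,s['clock'])
if ok: print(workorder.finish_job())
E
```

```text
32 56.7
37 55.8
20 57.2
29 56.7
27 57.3
spare 155
spare 141
True 19.8333
the job is handed in; nothing more can be done
None
```

The job is handed in at about 20 s: the 41 mm-bore plate lies flush over both locating pins, the lock pin is fully home in its corner hole, and the bush and the two spare plates are where they were.

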